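# Pack the two light tins, hold up the heavy one

## Task

One of the three identical closed tins on the bench is full of steel fixings and is much the heaviest; heft them to find out which. Pack the two lighter tins upright, side by side, into the free bay of the open dark grey box beside the jar, right down on its floor, and let go of them; then finish holding the heaviest tin up, upright and still, about 20 cm above the bench and touching nothing but the gripper: do not put it down. Leave the other things where they are.

Things in the scene. Friction and masses are not known exactly. Their poses are not given: they have to be found in the camera images.
- tin_a_mid (a point): one of three closed aluminium tins, identical to the eye: upright cylinder 50 mm across, 72 mm tall, plain round lid fixed on the top 17 mm. The point is the centre, 36 mm above its underside; z is the tin's axis. One of the three weighs 0.38 to 0.56 kg, the other two only 0.12 to 0.20 kg each; neither looks nor place tell which is which. Starts upright on the bench; at least 100 mm between tin centres
- tin_b_mid (a point): one of three closed aluminium tins, identical to the eye: upright cylinder 50 mm across, 72 mm tall, plain round lid fixed on the top 17 mm. The point is the centre, 36 mm above its underside; z is the tin's axis. One of the three weighs 0.38 to 0.56 kg, the other two only 0.12 to 0.20 kg each; neither looks nor place tell which is which. Starts upright on the bench; at least 100 mm between tin centres
- tin_c_mid (a point): one of three closed aluminium tins, identical to the eye: upright cylinder 50 mm across, 72 mm tall, plain round lid fixed on the top 17 mm. The point is the centre, 36 mm above its underside; z is the tin's axis. One of the three weighs 0.38 to 0.56 kg, the other two only 0.12 to 0.20 kg each; neither looks nor place tell which is which. Starts upright on the bench; at least 100 mm between tin centres
- bay (a point): centre of the floor (4 mm above the bench) of the free bay of the open dark grey plastic box, which is fixed to the bench. The bay is 58 mm wide along this point's x and 110 mm long along its y, so that two tins just fit side by side along y. z is up
- box: the open dark grey plastic box, 66 x 176 x 32 mm (x, y, z), walls 4 mm; origin at the centre of its underside, axes as the bay's, turned up to 0.4 rad about the vertical. At its -y end a screw-top jar (51 mm across, top 53 mm above the bench) is already packed and fixed behind a 28 mm high partition; the free bay's centre is 29 mm towards +y
- cutters: side cutters, 116 mm long, 34 mm wide, 10 mm high, lying between two tins; origin at the centre of the underside; a bystander, to be left where it lies
- tweezers: tweezers, 118 mm long, 12 mm wide, 9 mm high, lying between two tins; origin at the centre of the underside; a bystander, to be left where it lies
- tape: wide roll of tape lying flat, 88 mm across, 50 mm high; origin at the centre of the underside; a bystander, to be left where it lies
- spare_jar: screw-top jar with pale lid, 51 mm across, 49 mm high; origin at the centre of the underside; a bystander, to be left where it lies

How it is judged:
On the way, in this order (a step that is already met when the one before it is completed fails the run):
1. a tin is lifted off its support in the gripper (((height (world z) of tin_a_mid above 0.05 m and contact force between tin_a and the fingers above 1 N) or (height (world z) of tin_b_mid above 0.05 m and contact force between tin_b and the fingers above 1 N) or (height (world z) of tin_c_mid above 0.05 m and contact force between tin_c and the fingers above 1 N))), for 0.2 s.
2. the two lighter tins stand upright on the floor of the box's free bay, released ((((x of tin_b_mid in the frame of bay between -0.007 and 0.007 m and y of tin_b_mid in the frame of bay between -0.034 and 0.034 m and z of tin_b_mid in the frame of bay between 0.031 and 0.041 m and angle between tin_b_mid's own z axis and vertical below 0.12 rad and contact force between tin_b and the fingers below 0.2 N and linear speed of tin_b below 0.02 m/s and contact force between tin_b and box below 2.8 N) and (x of tin_c_mid in the frame of bay between -0.007 and 0.007 m and y of tin_c_mid in the frame of bay between -0.034 and 0.034 m and z of tin_c_mid in the frame of bay between 0.031 and 0.041 m and angle between tin_c_mid's own z axis and vertical below 0.12 rad and contact force between tin_c and the fingers below 0.2 N and linear speed of tin_c below 0.02 m/s and contact force between tin_c and box below 2.8 N)) or ((x of tin_a_mid in the frame of bay between -0.007 and 0.007 m and y of tin_a_mid in the frame of bay between -0.034 and 0.034 m and z of tin_a_mid in the frame of bay between 0.031 and 0.041 m and angle between tin_a_mid's own z axis and vertical below 0.12 rad and contact force between tin_a and the fingers below 0.2 N and linear speed of tin_a below 0.02 m/s and contact force between tin_a and box below 2.8 N) and (x of tin_c_mid in the frame of bay between -0.007 and 0.007 m and y of tin_c_mid in the frame of bay between -0.034 and 0.034 m and z of tin_c_mid in the frame of bay between 0.031 and 0.041 m and angle between tin_c_mid's own z axis and vertical below 0.12 rad and contact force between tin_c and the fingers below 0.2 N and linear speed of tin_c below 0.02 m/s and contact force between tin_c and box below 2.8 N)) or ((x of tin_a_mid in the frame of bay between -0.007 and 0.007 m and y of tin_a_mid in the frame of bay between -0.034 and 0.034 m and z of tin_a_mid in the frame of bay between 0.031 and 0.041 m and angle between tin_a_mid's own z axis and vertical below 0.12 rad and contact force between tin_a and the fingers below 0.2 N and linear speed of tin_a below 0.02 m/s and contact force between tin_a and box below 2.8 N) and (x of tin_b_mid in the frame of bay between -0.007 and 0.007 m and y of tin_b_mid in the frame of bay between -0.034 and 0.034 m and z of tin_b_mid in the frame of bay between 0.031 and 0.041 m and angle between tin_b_mid's own z axis and vertical below 0.12 rad and contact force between tin_b and the fingers below 0.2 N and linear speed of tin_b below 0.02 m/s and contact force between tin_b and box below 2.8 N)))), for 0.2 s.
At the end, for the whole second after the job is handed in: Both lighter tins stand upright (0.12 rad) on the bay's floor within its walls, released, still (a tin pressing on the box with 2.8 N or more is not a lighter one); the heaviest is held by the gripper, underside 12 cm or more up, upright within 0.35 rad, slower than 4 cm/s, off box and tins ((((x of tin_b_mid in the frame of bay between -0.007 and 0.007 m and y of tin_b_mid in the frame of bay between -0.034 and 0.034 m and z of tin_b_mid in the frame of bay between 0.031 and 0.041 m and angle between tin_b_mid's own z axis and vertical below 0.12 rad and contact force between tin_b and the fingers below 0.2 N and linear speed of tin_b below 0.02 m/s and contact force between tin_b and box below 2.8 N) and (x of tin_c_mid in the frame of bay between -0.007 and 0.007 m and y of tin_c_mid in the frame of bay between -0.034 and 0.034 m and z of tin_c_mid in the frame of bay between 0.031 and 0.041 m and angle between tin_c_mid's own z axis and vertical below 0.12 rad and contact force between tin_c and the fingers below 0.2 N and linear speed of tin_c below 0.02 m/s and contact force between tin_c and box below 2.8 N) and (height (world z) of tin_a_mid above 0.156 m and angle between tin_a_mid's own z axis and vertical below 0.35 rad and contact force between tin_a and the fingers above 2 N and linear speed of tin_a below 0.04 m/s and contact force between tin_a and box below 0.2 N and contact force between tin_a and tin_b below 0.2 N and contact force between tin_a and tin_c below 0.2 N)) or ((x of tin_a_mid in the frame of bay between -0.007 and 0.007 m and y of tin_a_mid in the frame of bay between -0.034 and 0.034 m and z of tin_a_mid in the frame of bay between 0.031 and 0.041 m and angle between tin_a_mid's own z axis and vertical below 0.12 rad and contact force between tin_a and the fingers below 0.2 N and linear speed of tin_a below 0.02 m/s and contact force between tin_a and box below 2.8 N) and (x of tin_c_mid in the frame of bay between -0.007 and 0.007 m and y of tin_c_mid in the frame of bay between -0.034 and 0.034 m and z of tin_c_mid in the frame of bay between 0.031 and 0.041 m and angle between tin_c_mid's own z axis and vertical below 0.12 rad and contact force between tin_c and the fingers below 0.2 N and linear speed of tin_c below 0.02 m/s and contact force between tin_c and box below 2.8 N) and (height (world z) of tin_b_mid above 0.156 m and angle between tin_b_mid's own z axis and vertical below 0.35 rad and contact force between tin_b and the fingers above 2 N and linear speed of tin_b below 0.04 m/s and contact force between tin_b and box below 0.2 N and contact force between tin_b and tin_a below 0.2 N and contact force between tin_b and tin_c below 0.2 N)) or ((x of tin_a_mid in the frame of bay between -0.007 and 0.007 m and y of tin_a_mid in the frame of bay between -0.034 and 0.034 m and z of tin_a_mid in the frame of bay between 0.031 and 0.041 m and angle between tin_a_mid's own z axis and vertical below 0.12 rad and contact force between tin_a and the fingers below 0.2 N and linear speed of tin_a below 0.02 m/s and contact force between tin_a and box below 2.8 N) and (x of tin_b_mid in the frame of bay between -0.007 and 0.007 m and y of tin_b_mid in the frame of bay between -0.034 and 0.034 m and z of tin_b_mid in the frame of bay between 0.031 and 0.041 m and angle between tin_b_mid's own z axis and vertical below 0.12 rad and contact force between tin_b and the fingers below 0.2 N and linear speed of tin_b below 0.02 m/s and contact force between tin_b and box below 2.8 N) and (height (world z) of tin_c_mid above 0.156 m and angle between tin_c_mid's own z axis and vertical below 0.35 rad and contact force between tin_c and the fingers above 2 N and linear speed of tin_c below 0.04 m/s and contact force between tin_c and box below 0.2 N and contact force between tin_c and tin_a below 0.2 N and contact force between tin_c and tin_b below 0.2 N)))); the arm keeps its last pose, push and grip.
It fails at once if a bystander (cutters, tweezers, tape roll, spare jar) is moved more than 3 cm (distance of any of cutters, tweezers, tape, spare_jar from where it was at the start of the episode above 0.03 m).
It also fails if it takes over 72 s, if anything falls off the work surface, if the arm or the gripper's body presses on something with over 40 N, if the wrist force passes 120 N, or if a joint passes its speed limit or range.

## Robot

A 6-joint arm with a two-finger parallel gripper is mounted at the origin on the work surface; the furniture and walls round the work are solid. World frame = base frame: x ahead of the robot, y to its left, z up, the work surface at z = 0. Lengths are in m, angles in rad, forces in N, time in s.
With the tool pointing down it reaches from about 0.375 to 0.9 m from the base axis. Payload 3.1 kg.
Tool frame: the origin (TCP) lies between the finger pads; the fingertips stand 8 mm ahead of it and the grasp point (between the pads) lies 11 mm behind it; z points along the fingers, y is the line along which they close (so a half turn about z gives the same grasp; the last joint's range is limited). The gripper opens to 85 mm and grips with 20 to 120 N. Pads are 22 mm wide; open, the fingers measure 114 mm over their backs; the gripper's body (76 mm by 85 mm) begins 54 mm behind the grasp point. The pads swing forward as they close: fully open they stand 13 mm farther back than shut.
Start: joints at [-1.51, 0.527, 1.433, -0, 1.181, -0.178], TCP at [0.148, -0.607, 0.239] pointing down, gripper open.
Joint ranges: [-3.08, 3.08], [-0.75, 2.2], [0.22, 2.44], [-1.43, 4.57], [0, 2.65], [-2.85, 2.85]. Speed limits (rad/s): [2.79, 2.79, 3.14, 3.14, 3.14, 3.14].

## Interface

Orientations are given as a unit quaternion [x, y, z, w].
In Python, from station import readout, cams, sign_off gives the robot as it stands.
- The arm moves only by the tool send_rows, never from a script. Its argument "commands" is text: rows parted by semicolons, each of 5 numbers parted by spaces: the finger opening in mm, from 0 to 85.4, then the shift along the tool's x, y, z each as a share of 0.02 m, from -1 to 1, then the turn about the tool's z as a share of 4 degrees, from -1 to 1. In form: grip dx dy dz spin; .... A call has 1 to 20 rows; each row shifts and turns the commanded pose from where the row before left it, along the tool's axes as they then stand; what a row does not reach is not made up. A row lasts 1/12 s, in which the tool goes at most 41.7 mm and 7.16 degrees, less where a joint would pass 70% of its speed; a pose out of reach is approached as far as the arm can. A call with a number of a shift or a turn outside -1 to 1 is refused whole. A call with a gripper value outside its range is refused whole. The fingers move at their own pace and stop on an object; "grip_force" is the grip in N (left out, the last holds). Time passes only in rows, so rows that do not move let the fingers close. It gives the time, the measured TCP pose, the force, the opening and the grip force at its end, in the units of the state.
- readout.sense(): the state, without advancing time (a new reading comes with each control period).
- cams.snapshot(name): name is "side" or "top"; returns a dict with "pixels" (480x640x3 uint8, red, green, blue), "intrinsics" (3x3 intrinsics, pixels), "eye" and "rotation" of the camera in the world. Camera axes: x right, y down, z forward; pixel columns grow to the right and rows downward; lengths in m; the calibration is good to about 2 mm. A picture is of the moment at which its call begins. There is no depth.
- sign_off(): hands the job in; it is judged then, once.
The state is a dict: "t": time; "q": joint angles; "qd": joint speeds; "tau": joint torques, N m; "tcp_pos": TCP position; "tool_rot": TCP orientation; "force": force on the tool from outside, world axes, zero at the start; "ft_torque": the same for the moment, N m; "finger_gap": opening from 0.0 (shut) to 1.0 (fully open); "gripper_force": force on a finger pad.
Only numpy, scipy, OpenCV 4.12 (cv2) and the standard library are available. Lean on these libraries where they do the work, as an engineer would, in place of code of your own. Each camera call takes 0.05 s, during which the arm holds its last target. There are 200 camera calls.

## Working session

There is one attempt and no reset: what is moved stays moved. The work goes in short steps, Python scripts to look and compute and a tool call to move; the robot and the scene stay as the last step left them, time stands still between calls to the robot, and variables do not carry over. Pictures are saved under pics/ and viewed, at most 10 in all, crops included, and the job is handed in when it is done.

Besides the shell and the picture viewer there is one more tool, called after "Call:" as name(argument=value, ...), one argument or row to a line, values as JSON. send_rows: Moves the arm, as the interface text tells. Its arguments: {"type":"object","properties":{"commands":{"type":"string"},"grip_force":{"type":"number"}},"required":["commands"]}

```bash
mkdir -p pics; cat > h.py <<'E'
import numpy as np, cv2
from station import readout, cams
def save(name,f):
    s=cams.snapshot(name); cv2.imwrite('pics/'+f,s['pixels'][:,:,::-1]); return s
def ray(s,u,v):
    K=np.array(s['intrinsics']);R=np.array(s['rotation']);d=R@np.linalg.solve(K,[u,v,1.]);return np.array(s['eye']),d
def atz(s,u,v,z):
    e,d=ray(s,u,v);return e+d*(z-e[2])/d[2]
def tri(a,b):
    A=[];B=[]
    for e,d in (a,b):
        d=d/np.linalg.norm(d);P=np.eye(3)-np.outer(d,d);A.append(P);B.append(P@e)
    x=np.linalg.solve(sum(A),sum(B)); return x,[float(np.linalg.norm(P@(x-e))) for P,(e,d) in zip(A,(a,b))]
def proj(s,p):
    c=np.array(s['rotation']).T@(np.array(p)-s['eye']);c=np.array(s['intrinsics'])@c;return c[:2]/c[2]
E
python3 - <<'E'
from h import *
import pickle
D={n:save(n,n+'1.png') for n in('top','side')}
pickle.dump(D,open('d1.pkl','wb'))
for s in D.values(): print(s['intrinsics'],s['eye'],s['rotation'])
s=readout.sense();print({k:np.round(v,4) for k,v in s.items()})
E
```

```text
[[551.67429912   0.         325.81901692]
 [  0.         551.67429912 239.76351138]
 [  0.           0.           1.        ]] [0.30697065 0.08141975 1.54011051] [-0.69896305  0.70927591 -0.06602053  0.06340055]
[[463.65139088   0.         332.28073887]
 [  0.         463.65139088 228.91750539]
 [  0.           0.           1.        ]] [0.1541423  0.84648554 0.81189476] [-0.25189071  0.87665202 -0.39646105  0.10416782]
{'t': np.float64(0.1), 'q': array([-1.5105,  0.5284,  1.4338, -0.    ,  1.1814, -0.1785]), 'qd': array([ 0.001 , -0.0015, -0.0025, -0.0012,  0.0001, -0.0005]), 'tau': array([-2.00000e-04, -4.43304e+01, -1.78587e+01, -2.00000e-04,
        3.90000e-03,  0.00000e+00]), 'tcp_pos': array([ 0.1478, -0.6066,  0.2384]), 'tool_rot': array([ 9.929e-01,  1.191e-01,  1.000e-04, -1.000e-03]), 'force': array([0.8266, 0.4447, 0.3183]), 'ft_torque': array([-0.0046,  0.0467, -0.0222]), 'gripper_force': np.float64(0.0), 'finger_gap': np.float64(1.0041)}
```

View pics/top1.png

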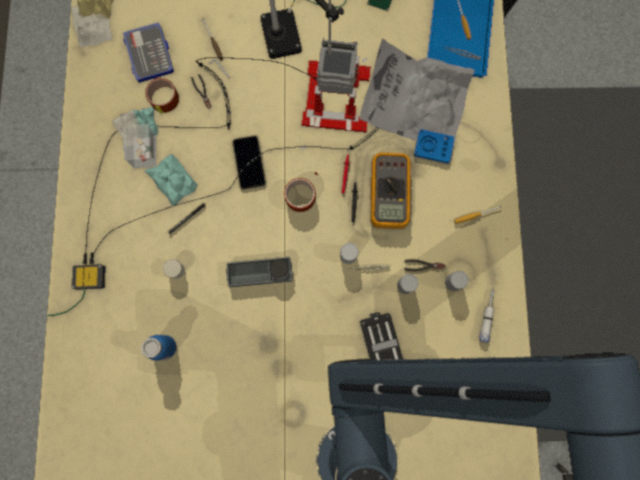

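View pics/side1.png

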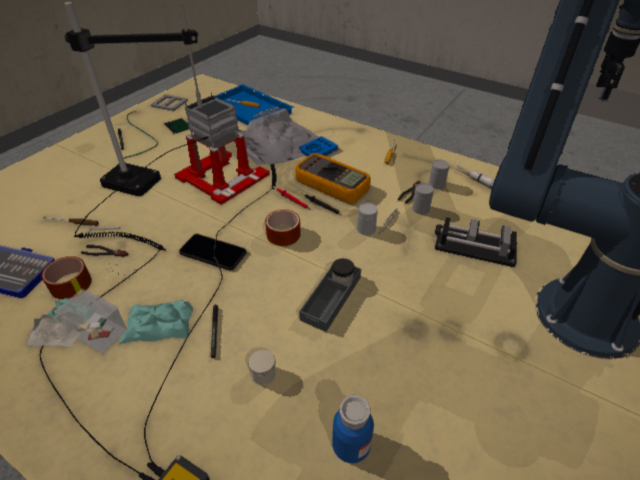

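The top view shows the tins at about (349,253), (408,284) and (457,281), and the box at (260,271) with its jar at the right end. The side view shows the tins at (367,218), (423,198) and (440,175), and the box at (331,293). I'll enlarge these next.

```bash
sed -i "s/R=np.array(s\['rotation'\]);/R=rot(s);/; s/np.array(s\['rotation'\]).T/rot(s).T/" h.py; cat >> h.py <<'E'
from scipy.spatial.transform import Rotation
def rot(s): return Rotation.from_quat(s['rotation']).as_matrix()
E
python3 - <<'E'
from h import *
a=cv2.imread('pics/top1.png');b=cv2.imread('pics/side1.png')
def crop(i,x,y,w,h,k):return cv2.resize(i[y:y+h,x:x+w],None,fx=k,fy=k,interpolation=cv2.INTER_CUBIC)
A=crop(a,220,235,160,60,5)
B=crop(a,320,235,160,60,5)
cv2.imwrite('pics/c1.png',np.vstack([A,B]))
cv2.imwrite('pics/c2.png',np.hstack([crop(b,340,150,120,90,4)[:, :], np.pad(crop(b,290,250,80,90,4),((0,0),(0,0),(0,0)))]))
E
```

```text
(no output)
```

View pics/c1.png

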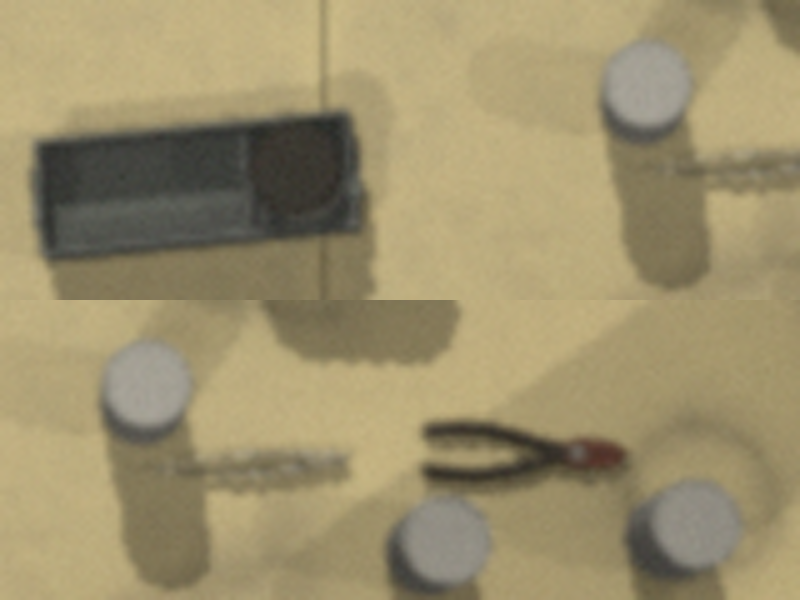

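View pics/c2.png

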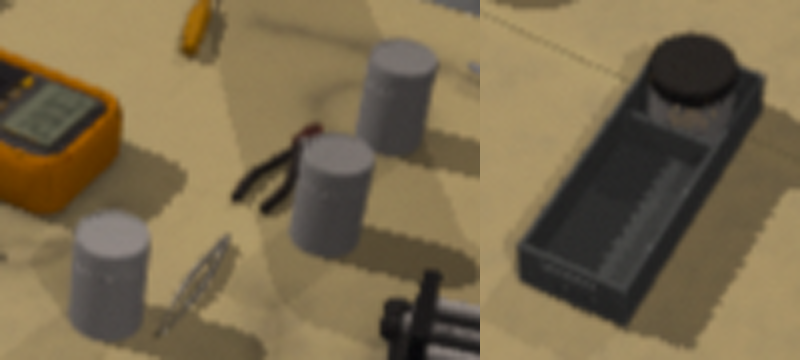

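Enlarged: tin lids in the top view are at (349.6,252), (409,283) and (459,280), and the box rim corners are clear. In the side view the lids are at (368,208), (424,188) and (440,164), with box rim corners at about (300,311) and (360,269).

```bash
python3 - <<'E'
from h import *
import pickle
D=pickle.load(open('d1.pkl','rb'));t,s=D['top'],D['side']
c=lambda x,y,k,ox,oy:((x+.5)/k-.5+ox,(y+.5)/k-.5+oy)
T=[c(648,84,5,220,235),c(446,241,5,320,235),c(696,225,5,320,235)]
S=[c(113,234,4,340,150),c(338,155,4,340,150),c(403,59,4,340,150)]
for a,b in zip(T,S):
    print('tin',*tri(ray(t,*a),ray(s,*b)),atz(t,*a,.072),atz(s,*b,.072))
C=[c(*p,5,220,235) for p in((37,143),(347,113),(358,228),(50,258))]
P=np.array([atz(t,*p,.032) for p in C]);print(P)
for i,j in((3,(627-480,303)),(0,(520-480,247)),(2,(762-480,78))):
    b=c(*j,4,290,250);print(tri(ray(t,*C[i]),ray(s,*b)),atz(s,*b,.032))
m=P.mean(0); y=(P[0]+P[3]-P[1]-P[2])[:2];print(m,np.linalg.norm(y)/2,y/np.linalg.norm(y),np.linalg.norm(P[0]-P[3]))
y/=np.linalg.norm(y);print('bay',m[:2]+.029*y,'yaw of y',np.arctan2(y[1],y[0]))
for n,u,v in(('tape',300,194),('cutL',405,262),('cutR',445,267),('twz',387,267)):print(n,atz(t,u,v,.01))
print(Rotation.from_quat(readout.sense()['tool_rot']).as_matrix())
E
```

```text
tin [0.54684253 0.01132776 0.06978475] [0.0002449068207826405, 0.00024490682078270117] [0.54624634 0.01135697 0.072     ] [0.54591706 0.01386083 0.072     ]
tin [ 0.45969645 -0.14615486  0.06911553] [0.00034465314679212977, 0.00034465314679194275] [ 0.45906257 -0.14579202  0.072     ] [ 0.45885009 -0.14224161  0.072     ]
tin [ 0.46648715 -0.2805855   0.06842228] [0.00043312083357635833, 0.00043312083357637676] [ 0.46567811 -0.27980372  0.072     ] [ 0.46541054 -0.27508904  0.072     ]
[[0.52468876 0.34714489 0.032     ]
 [0.53893921 0.17618645 0.032     ]
 [0.47506647 0.17032648 0.032     ]
 [0.46105197 0.33890518 0.032     ]]
(array([0.46303934, 0.34176791, 0.016016  ]), [0.00037425194327034267, 0.00037425194327035346]) [0.45719875 0.35199065 0.032     ]
(array([0.52592571, 0.34826888, 0.02681814]), [0.0005219757786337594, 0.0005219757786338889]) [0.52399098 0.35168441 0.032     ]
(array([0.47682072, 0.17102728, 0.02652432]), [0.0011955590004506154, 0.0011955590004506084]) [0.47575098 0.17597749 0.032     ]
[0.4999366  0.25814075 0.032     ] 0.1703557887919139 [-0.08295856  0.996553  ] 0.06416801385721063
bay [0.49753081 0.28704079] yaw of y 1.653850334089988
tape [0.72493176 0.14557261 0.01      ]
cutL [ 0.52401755 -0.14721128  0.01      ]
cutR [ 0.50828301 -0.2585265   0.01      ]
twz [ 0.51064291 -0.09629229  0.01      ]
[[ 9.71619800e-01  2.36547983e-01 -1.25988083e-04]
 [ 2.36547782e-01 -9.71617950e-01  1.92518878e-03]
 [ 3.32987238e-04 -1.90035374e-03 -9.99998139e-01]]
```

Call:
send_rows(
  commands="85 0.966 -0.606 0 0;85 0.966 -0.606 0 0;85 0.966 -0.606 0 0;85 0.966 -0.606 0 0;85 0.966 -0.606 0 0;85 0.966 -0.606 0 0;85 0.966 -0.606 0 0;85 0.966 -0.606 0 0;85 0.966 -0.606 0 0;85 0.966 -0.606 0 0;85 0.966 -0.606 0 0;85 0.966 -0.606 0 0;85 0.966 -0.606 0 0;85 0.966 -0.606 0 0;85 0.966 -0.606 0 0;85 0.966 -0.606 0 0;85 0.966 -0.606 0 0;85 0.966 -0.606 0 0;85 0.966 -0.606 0 0;85 0.966 -0.606 0 0",
  grip_force=40,
)

```text
t: 1.77
tcp_pos: [0.4664, -0.2792, 0.239]
tool_rot: [0.993, 0.119, -0.0, -0.0]
force: [0.9, -0.2, 0.1]
finger_gap: 0.997
gripper_force: 0.0
```

Call:
send_rows(
  commands="85 0 0 0 -1;85 0 0 0 -1;85 0 0 0 -1;85 0 0 0 -1;85 0 0 0 -1;85 0 0 0 -1;85 0 0 0 -1;85 0 0 0 -1;85 0 0 0 -1;85 0 0 0 -1;85 0 0 0 -1;85 0 0 0 -1;85 0 0 0 -1;85 0 0 0 -1;85 0 0 0 -1;85 0 0 0 -1;85 0 0 0.5 -1;85 0 0 0.5 -1;85 0 0 0.5 -1;85 0 0 0.5 -1",
)

```text
t: 3.43
tcp_pos: [0.4657, -0.2801, 0.1986]
tool_rot: [0.683, 0.731, 0.0, -0.0]
force: [0.6, 1.3, -0.2]
finger_gap: 0.997
gripper_force: 0.0
```

```bash
cat > look.py <<'E'
from h import *
import sys
s=readout.sense();R=Rotation.from_quat(s['tool_rot']).as_matrix()
print('t',round(s['t'],2),'tcp',np.round(s['tcp_pos'],4),'yang',np.degrees(np.arctan2(R[1,1],R[0,1])).round(2),'F',np.round(s['force'],2),'tau',np.round(s['tau'][1:3],2),'gap',s['finger_gap'].round(3),'gf',s['gripper_force'].round(1),'tilt',np.round(R[:2,2],4),'q',np.round(s['q'],2))
for a in sys.argv[1:]:
    d=R.T@(np.array(eval(a))-s['tcp_pos']);print(a,'shift shares',np.round(d/.02,2))
E
python3 look.py "(.466,-.2795,.041)"
```

```text
Traceback (most recent call last):
  File "look.py", line 4, in <module>
    print('t',round(s['t'],2),'tcp',np.round(s['tcp_pos'],4),'yang',np.degrees(np.arctan2(R[1,1],R[0,1])).round(2),'F',np.round(s['force'],2),'tau',np.round(s['tau'][1:3],2),'gap',s['finger_gap'].round(3),'gf',s['gripper_force'].round(1),'tilt',np.round(R[:2,2],4),'q',np.round(s['q'],2))
                                                                                                                                                                                    ^^^^^^^^^^^^^^^^^^^^^
AttributeError: 'float' object has no attribute 'round'
```

Call:
send_rows(
  commands="85 0 0 1 -0.27;85 0 0 1 0;85 0 0 1 0;85 0 0 1 0;85 0 0 1 0;85 0 0 1 0;85 0 0 1 0;85 0 0 0.88 0;85 0 0 0 0;30 0 0 0 0;30 0 0 0 0;30 0 0 0 0;30 0 0 0 0;30 0 0 0 0;30 0 0 0 0;30 0 0 0 0;30 0 0 0 0",
)

```text
t: 4.85
tcp_pos: [0.4667, -0.2809, 0.043]
tool_rot: [0.677, 0.736, 0.0, 0.001]
force: [0.2, 1.2, 5.1]
finger_gap: 0.574
gripper_force: 41.8
```

```bash
sed -i "s/s\['finger_gap'\].round(3)/s['finger_gap']/;s/s\['gripper_force'\].round(1)/s['gripper_force']/" look.py; python3 look.py
```

```text
t 4.85 tcp [ 0.4667 -0.2809  0.043 ] yang 4.76 F [0.21 1.24 5.07] tau [-39.39  -7.13] gap 0.5739290020112177 gf 41.84696853160858 tilt [ 0.002  -0.0018] q [-0.75  0.73  1.78  0.    0.64 -0.83]
```

Call:
send_rows(
  commands="30 0 0 -0.5 0;30 0 0 -1 0;30 0 0 -1 0;30 0 0 -1 0;30 0 0 -1 0;30 0 0 -1 0;30 0 0 -0.5 0;30 0 0 0 0;30 0 0 0 0;30 0 0 0 0;30 0 0 0 0",
)

```text
t: 5.77
tcp_pos: [0.4651, -0.2796, 0.1604]
tool_rot: [0.677, 0.736, -0.0, -0.002]
force: [-0.4, -0.8, -1.0]
finger_gap: 0.575
gripper_force: 41.9
```

```bash
python3 look.py; python3 - <<'E'
from h import *
for i in range(4):
    cams.snapshot('top') if i<3 else save('top','l1.png');print(readout.sense()['force'].round(2))
E
```

```text
t 5.77 tcp [ 0.4651 -0.2796  0.1604] yang 4.76 F [-0.37 -0.81 -1.03] tau [-40.99 -13.72] gap 0.5750014416013919 gf 41.877479553222656 tilt [-0.0023  0.0021] q [-0.75  0.53  1.71 -0.    0.9  -0.83]
[ 0.15 -0.34 -1.06]
[ 0.05  1.03 -2.22]
[ 0.02 -0.55 -2.22]
[ 0.68  0.14 -1.16]
```

```bash
python3 - <<'E'
from h import *
import pickle
t=pickle.load(open('d1.pkl','rb'))['top']
p=atz(t,(149.5)/5-.5+220,(190.5)/5-.5+235,.032);print(p)
y=np.array([-.083,.9966]);print(p[:2]-.0265*y)
E
python3 look.py "(.4997,.2605,.16)"
```

```text
[0.49770912 0.28513551 0.032     ]
[0.49990862 0.25872561]
t 5.97 tcp [ 0.4656 -0.2801  0.1608] yang 4.76 F [ 0.68  0.14 -1.16] tau [-40.55 -13.58] gap 0.5763255476576471 gf 41.87673032283783 tilt [-0.0013  0.0012] q [-0.75  0.53  1.71 -0.    0.9  -0.83]
(.4997,.2605,.16) shift shares [26.79  3.94  0.07]
```

Call:
send_rows(
  commands="30 0.5 0.1 0 0;30 0.95 0.15 0 0;30 0.95 0.15 0 0;30 0.95 0.15 0 0;30 0.95 0.15 0 0;30 0.95 0.15 0 0;30 0.95 0.15 0 0;30 0.95 0.15 0 0;30 0.95 0.15 0 0;30 0.95 0.15 0 0;30 0.95 0.15 0 0;30 0.95 0.15 0 0;30 0.95 0.15 0 0;30 0.95 0.15 0 0;30 0.95 0.15 0 0;30 0.95 0.15 0 0;30 0.95 0.15 0 0;30 0.95 0.15 0 0;30 0.95 0.15 0 0;30 0.95 0.15 0 0",
)

```text
t: 7.63
tcp_pos: [0.4933, 0.0959, 0.1616]
tool_rot: [0.677, 0.736, -0.0, -0.0]
force: [-0.1, -0.2, -2.1]
finger_gap: 0.577
gripper_force: 41.9
```

Call:
send_rows(
  commands="30 0.95 0.12 0 0;30 0.95 0.12 0 0;30 0.95 0.12 0 0;30 0.95 0.12 0 0;30 0.95 0.12 0 0;30 0.95 0.12 0 0;30 0.95 0.12 0 0;30 0.95 0.12 0 0;30 0.59 0.03 0 0;30 0 0 0 0;30 0 0 0.7 0;30 0 0 0.7 0;30 0 0 0 0;30 0 0 0 0",
)

```text
t: 8.8
tcp_pos: [0.4991, 0.2583, 0.1331]
tool_rot: [0.677, 0.736, -0.001, -0.001]
force: [0.1, -0.2, -1.9]
finger_gap: 0.58
gripper_force: 41.9
```

```bash
python3 look.py "(.4999,.2595,.045)"; python3 - <<'E'
from h import *
import pickle
D={n:save(n,n+'2.png') for n in('top','side')};pickle.dump(D,open('d2.pkl','wb'))
a,b=[D[n]['pixels'][:,:,::-1] for n in('top','side')]
def crop(i,x,y,w,h,k):return cv2.resize(i[y:y+h,x:x+w],None,fx=k,fy=k,interpolation=cv2.INTER_CUBIC)
cv2.imwrite('pics/c3.png',np.hstack([crop(a,220,235,80,60,5),crop(b,270,190,100,75*2,4)[:300]]))
cv2.imwrite('pics/c3.png',np.hstack([crop(a,220,225,80,100,5),crop(b,280,220,80,100,5)]))
E
```

```text
t 8.8 tcp [0.4991 0.2583 0.1331] yang 4.73 F [ 0.1  -0.23 -1.88] tau [-42.02 -12.6 ] gap 0.5801941632476127 gf 41.90794229507446 tilt [-0.0027 -0.0011] q [ 0.28  0.59  1.69 -0.    0.87  0.2 ]
(.4999,.2595,.045) shift shares [0.06 0.06 4.4 ]
```

View pics/c3.png

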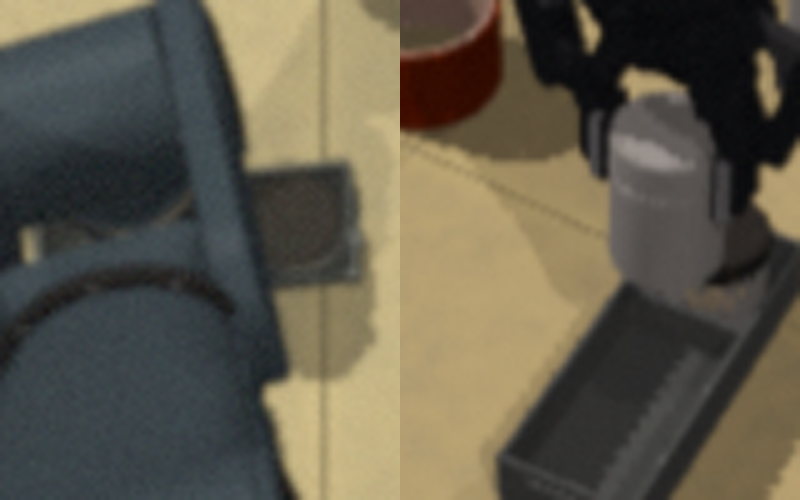

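The arm hides the top view; the side view shows the tin upright above the jar end of the bay, at about crop x 609–722, with the box corner at (498,460). I'll check the model projections in the side view against these.

```bash
python3 - <<'E'
from h import *
import pickle
s=pickle.load(open('d2.pkl','rb'))['side']
def P(p): u=proj(s,p); return np.round([(u[0]-280+.5)*5-.5+400,(u[1]-220+.5)*5-.5],1)
tc=np.array([.4991,.2583])
for z in(.092,.128,.164):print('tin axis',z,P([*tc,z]))
d=ray(s,325,260)[1];n=np.array([-d[1],d[0]]);n/=np.linalg.norm(n)
print('tin edges z.128',P([*(tc+.025*n),.128]),P([*(tc-.025*n),.128]))
f=-np.array([d[0],d[1]]);f/=np.linalg.norm(f);print('bottom front',P([*(tc+.025*f),.092]))
y=np.array([-.083,.9966]);x=np.array([.9966,.083]);c=np.array([.4977,.2853])
for nm,a,b,z in(('corner +x+y out',33,59,.032),('corner -x+y out',-33,59,.032),('part +x',29,-55,.028),('part -x',-29,-55,.028)):
    print(nm,P([*(c+x*a/1e3+y*b/1e3),z]))
print('per 5mm in y',P([*(tc+.005*y),.128])-P([*tc,.128]),'in x',P([*(tc+.005*x),.128])-P([*tc,.128]))
E
```

```text
tin axis 0.092 [668.9 247.7]
tin axis 0.128 [670.5 187.9]
tin axis 0.164 [672.2 125.2]
tin edges z.128 [610.4 187.4] [730.6 188.5]
bottom front [669.3 291.3]
corner +x+y out [503.3 449.5]
corner -x+y out [642.  508.2]
part +x [635.5 282.7]
part -x [750.4 327.2]
per 5mm in y [-5.4  7.6] in x [-10.7  -3.9]
```

Call:
send_rows(
  commands="30 0.05 0.05 0.7 0;30 0 0 0.7 0;30 0 0 0.7 0;30 0 0 0.6 0;30 0 0 0.5 0;30 0 0 0.4 0;30 0 0 0.3 0;30 0 0 0.2 0;30 0 0 0 0;30 0 0 0 0;30 0 0 0 0",
)

```text
t: 9.82
tcp_pos: [0.5014, 0.2604, 0.0522]
tool_rot: [0.677, 0.736, 0.0, 0.0]
force: [0.7, -0.1, -1.4]
finger_gap: 0.576
gripper_force: 42.0
```

```bash
python3 look.py "(.4999,.2592,.045)"
```

```text
t 9.82 tcp [0.5014 0.2604 0.0522] yang 4.76 F [ 0.75 -0.09 -1.41] tau [-44.63  -9.37] gap 0.5757365147058675 gf 41.95078432559967 tilt [0.001  0.0003] q [0.28 0.72 1.72 0.   0.7  0.2 ]
(.4999,.2592,.045) shift shares [-0.05 -0.08  0.36]
```

Call:
send_rows(
  commands="30 0 -0.02 0.1 0;30 0 0 0.1 0;30 0 0 0.08 0;30 0 0 0 0;30 0 0 0 0;30 0 0 0 0",
)

```text
t: 10.32
tcp_pos: [0.5008, 0.2604, 0.047]
tool_rot: [0.677, 0.736, 0.0, 0.0]
force: [-1.0, -0.5, 5.7]
finger_gap: 0.574
gripper_force: 42.4
```

```bash
python3 look.py "(.4999,.2592,.045)"
```

```text
t 10.32 tcp [0.5008 0.2604 0.047 ] yang 4.77 F [-1.   -0.48  5.71] tau [-41.36  -8.88] gap 0.5740063502597528 gf 42.4254047870636 tilt [0.0006 0.0002] q [0.28 0.73 1.72 0.   0.68 0.2 ]
(.4999,.2592,.045) shift shares [-0.05 -0.05  0.1 ]
```

Call:
send_rows(
  commands="85 0 0 -0.05 0;85 0 0 0 0;85 0 0 0 0;85 0 0 0 0;85 0 0 0 0;85 0 0 -0.5 0;85 0 0 -1 0;85 0 0 -1 0;85 0 0 -1 0;85 0 0 -1 0;85 0 0 -1 0;85 0 0 -0.5 0;85 0 0 0 0;85 0 0 0 0",
)

```text
t: 11.48
tcp_pos: [0.5006, 0.2602, 0.1675]
tool_rot: [0.677, 0.736, 0.0, 0.0]
force: [-0.3, -0.1, 0.2]
finger_gap: 0.994
gripper_force: 0.0
```

```bash
python3 look.py "(.4595,-.1458,.041)"
```

```text
t 11.48 tcp [0.5006 0.2602 0.1675] yang 4.76 F [-0.35 -0.11  0.16] tau [-42.13 -14.56] gap 0.9937472941335901 gf 0.0 tilt [0.001  0.0003] q [0.28 0.54 1.66 0.   0.94 0.2 ]
(.4595,-.1458,.041) shift shares [-20.06  -3.74   6.32]
```

Call:
send_rows(
  commands="85 -1 -0.187 0 0;85 -1 -0.187 0 0;85 -1 -0.187 0 0;85 -1 -0.187 0 0;85 -1 -0.187 0 0;85 -1 -0.187 0 0;85 -1 -0.187 0 0;85 -1 -0.187 0 0;85 -1 -0.187 0 0;85 -1 -0.187 0 0;85 -1 -0.187 0 0;85 -1 -0.187 0 0;85 -1 -0.187 0 0;85 -1 -0.187 0 0;85 -1 -0.187 0 0;85 -1 -0.187 0 0;85 -1 -0.187 0 0;85 -1 -0.187 0 0;85 -1 -0.187 0 0;85 -1 -0.187 0 0",
)

```text
t: 13.15
tcp_pos: [0.458, -0.1451, 0.1656]
tool_rot: [0.677, 0.736, -0.0, -0.002]
force: [0.1, 0.5, 0.0]
finger_gap: 0.992
gripper_force: 0.0
```

```bash
python3 look.py "(.4595,-.1458,.041)"; python3 - <<'E'
from h import *
import pickle
D={n:save(n,n+'3.png') for n in('top','side')};pickle.dump(D,open('d3.pkl','wb'))
a,b=[D[n]['pixels'][:,:,::-1] for n in('top','side')]
def crop(i,x,y,w,h,k):return cv2.resize(i[y:y+h,x:x+w],None,fx=k,fy=k,interpolation=cv2.INTER_CUBIC)
cv2.imwrite('pics/c4.png',np.hstack([crop(a,220,225,80,100,5),crop(b,285,250,80,100,5)]))
E
```

```text
t 13.15 tcp [ 0.458  -0.1451  0.1656] yang 4.75 F [0.14 0.52 0.01] tau [-35.13 -11.36] gap 0.9921525915451607 gf 0.0 tilt [-0.0031  0.0019] q [-0.54  0.45  1.86  0.    0.83 -0.62]
(.4595,-.1458,.041) shift shares [-0.06  0.09  6.23]
```

View pics/c4.png

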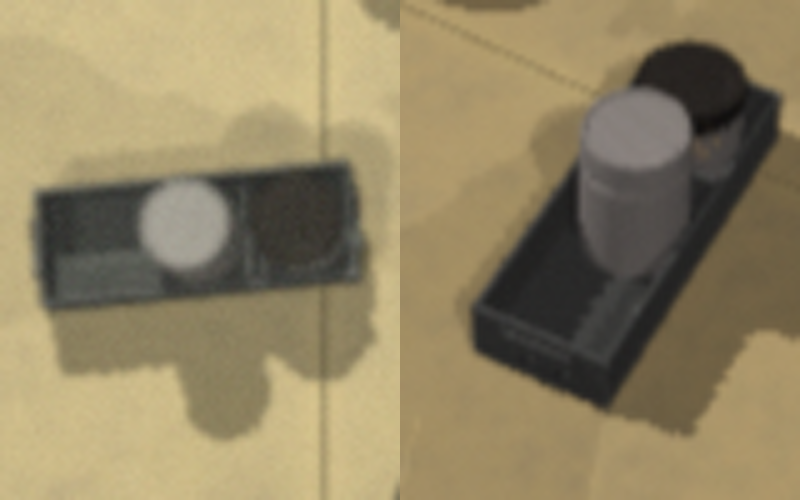

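The tin stands upright in the jar half of the bay; its lid is at crop (185,224) in the top view.

```bash
python3 - <<'E'
from h import *
import pickle
t=pickle.load(open('d3.pkl','rb'))['top']
p=atz(t,185.5/5-.5+220,224.5/5-.5+225,.076)
c=atz(t,149.5/5-.5+220,240.5/5-.5+225,.032)
y=np.array([-.083,.9966]);x=np.array([.9966,.083]);d=(p-c)[:2];print(p,c,'bay x,y',d@x,d@y)
E
```

```text
[0.50046666 0.26005288 0.076     ] [0.49770912 0.28513551 0.032     ] bay x,y 0.0006663082912142012 -0.025226228897655235
```

Call:
send_rows(
  commands="85 -0.05 0.08 1 0;85 0 0 1 0;85 0 0 1 0;85 0 0 1 0;85 0 0 1 0;85 0 0 0.7 0;85 0 0 0.5 0;85 0 0 0 0;30 0 0 0 0;30 0 0 0 0;30 0 0 0 0;30 0 0 0 0;30 0 0 0 0;30 0 0 0 0;30 0 0 0 0;30 0 0 0 0",
)

```text
t: 14.58
tcp_pos: [0.4614, -0.1456, 0.0441]
tool_rot: [0.677, 0.736, 0.0, 0.001]
force: [-0.1, 0.7, 6.6]
finger_gap: 0.575
gripper_force: 41.8
```

Call:
send_rows(
  commands="30 0 0 -0.5 0;30 0 0 -1 0;30 0 0 -1 0;30 0 0 -1 0;30 0 0 -1 0;30 0 0 -1 0;30 0 0 -0.5 0;30 0 0 0 0;30 0 0 0 0;30 0 0 0 0;30 0 0 0 0",
)

```text
t: 15.5
tcp_pos: [0.4602, -0.145, 0.1622]
tool_rot: [0.677, 0.736, -0.0, -0.001]
force: [-0.5, 1.0, -1.3]
finger_gap: 0.576
gripper_force: 41.9
```

```bash
python3 look.py; python3 - <<'E'
from h import *
f=[]
for i in range(5):
    cams.snapshot('top');f.append(readout.sense()['force'][2])
print(np.round(f,2),np.mean(f))
E
```

```text
t 15.5 tcp [ 0.4602 -0.145   0.1622] yang 4.76 F [-0.5   1.04 -1.27] tau [-36.21 -12.18] gap 0.5756513664528924 gf 41.876540780067444 tilt [-0.002   0.0012] q [-0.54  0.46  1.86 -0.    0.82 -0.62]
[-2.36 -2.8  -1.82 -2.63 -1.3 ] -2.1810287932896193
```

```bash
python3 look.py "(.4957,.3124,.165)"
```

```text
t 15.75 tcp [ 0.4607 -0.1454  0.1625] yang 4.76 F [-0.37  1.32 -1.3 ] tau [-35.81 -12.06] gap 0.5762936717119956 gf 41.875110268592834 tilt [-0.0012  0.0007] q [-0.54  0.46  1.86 -0.    0.82 -0.62]
(.4957,.3124,.165) shift shares [22.66  3.64 -0.11]
```

Call:
send_rows(
  commands="30 0.95 0.16 0 0;30 0.95 0.16 0 0;30 0.95 0.16 0 0;30 0.95 0.16 0 0;30 0.95 0.16 0 0;30 0.95 0.16 0 0;30 0.95 0.16 0 0;30 0.95 0.16 0 0;30 0.95 0.16 0 0;30 0.95 0.16 0 0;30 0.95 0.16 0 0;30 0.95 0.16 0 0;30 0.95 0.16 0 0;30 0.95 0.16 0 0;30 0.95 0.16 0 0;30 0.95 0.16 0 0;30 0.95 0.16 0 0;30 0.95 0.16 0 0;30 0.95 0.16 0 0;30 0.95 0.16 0 0",
)

```text
t: 17.42
tcp_pos: [0.493, 0.2395, 0.1627]
tool_rot: [0.677, 0.736, -0.0, -0.0]
force: [0.4, 0.5, -0.9]
finger_gap: 0.572
gripper_force: 41.9
```

Call:
send_rows(
  commands="30 0.95 0.15 0 0;30 0.95 0.15 0 0;30 0.95 0.1 0 0;30 0.6 0.04 0 0;30 0.21 0 0 0;30 0 0 0 0;30 0 0 0.7 0;30 0 0 0.7 0;30 0 0 0 0;30 0 0 0 0;30 0 0 0 0;30 0 0 0 0",
)

```text
t: 18.42
tcp_pos: [0.4965, 0.3119, 0.1359]
tool_rot: [0.677, 0.736, 0.001, 0.0]
force: [0.1, -0.6, -1.7]
finger_gap: 0.574
gripper_force: 41.9
```

```bash
python3 look.py "(.4957,.3124,.052)"; python3 - <<'E'
from h import *
import pickle
D={n:save(n,n+'4.png') for n in('side',)};pickle.dump(D,open('d4.pkl','wb'))
print(readout.sense()['tcp_pos'])
b=D['side']['pixels'][:,:,::-1]
cv2.imwrite('pics/c5.png',cv2.resize(b[230:350,270:380],None,fx=5,fy=5,interpolation=cv2.INTER_CUBIC))
E
```

```text
t 18.42 tcp [0.4965 0.3119 0.1359] yang 4.73 F [ 0.15 -0.63 -1.75] tau [-44.05 -13.56] gap 0.5738929721692769 gf 41.93513631820679 tilt [0.0014 0.0004] q [ 0.37  0.61  1.62 -0.    0.91  0.29]
(.4957,.3124,.052) shift shares [ 0.03 -0.05  4.2 ]
[0.49653156 0.31208443 0.13601843]
```

View pics/c5.png

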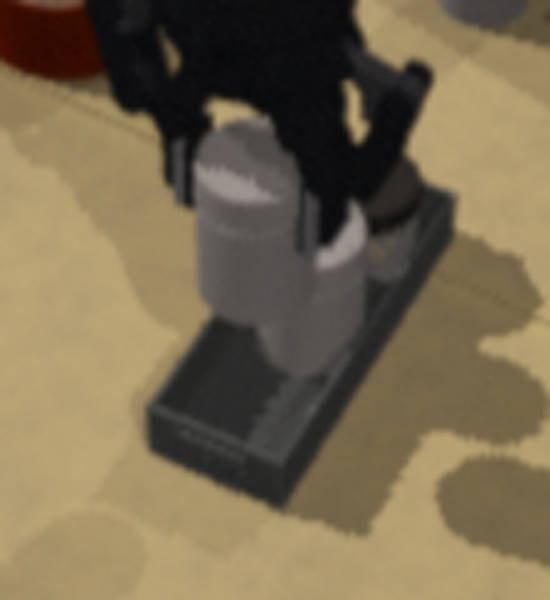

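The held tin hangs upright over the free half, and the first tin still stands at about (320,310) in the crop. I'll lower it in stages.

Call:
send_rows(
  commands="30 0.02 -0.02 0.6 0;30 0 0 0.6 0;30 0 0 0.5 0;30 0 0 0.4 0;30 0 0 0.3 0;30 0 0 0.3 0;30 0 0 0 0;30 0 0 0 0",
)

```text
t: 19.13
tcp_pos: [0.4954, 0.3125, 0.0809]
tool_rot: [0.677, 0.736, -0.0, -0.0]
force: [0.2, 0.3, -2.5]
finger_gap: 0.575
gripper_force: 41.9
```

```bash
python3 look.py "(.4957,.3124,.052)"
```

```text
t 19.13 tcp [0.4954 0.3125 0.0809] yang 4.76 F [ 0.19  0.33 -2.54] tau [-45.26 -11.3 ] gap 0.575214164216484 gf 41.93507730960846 tilt [-0.0005 -0.0002] q [0.37 0.69 1.65 0.   0.79 0.29]
(.4957,.3124,.052) shift shares [-0.01  0.02  1.44]
```

Call:
send_rows(
  commands="30 0 0.02 0.4 0;30 0 0 0.4 0;30 0 0 0.3 0;30 0 0 0.2 0;30 0 0 0.1 0;30 0 0 0 0;30 0 0 0 0",
)

```text
t: 19.72
tcp_pos: [0.4958, 0.3126, 0.053]
tool_rot: [0.677, 0.736, -0.0, -0.0]
force: [0.4, -0.4, -2.4]
finger_gap: 0.577
gripper_force: 41.9
```

```bash
python3 look.py "(.4957,.3124,.047)"
```

```text
t 19.72 tcp [0.4958 0.3126 0.053 ] yang 4.76 F [ 0.41 -0.38 -2.37] tau [-46.07 -10.2 ] gap 0.576665264889091 gf 41.93514883518219 tilt [-0.0002 -0.0001] q [ 0.37  0.74  1.66 -0.    0.74  0.29]
(.4957,.3124,.047) shift shares [-0.01 -0.01  0.3 ]
```

Call:
send_rows(
  commands="30 0 0 0.1 0;30 0 0 0.1 0;30 0 0 0.05 0;30 0 0 0 0;30 0 0 0 0;30 0 0 0 0",
)

```text
t: 20.22
tcp_pos: [0.4959, 0.3126, 0.0482]
tool_rot: [0.677, 0.736, 0.0, 0.0]
force: [-0.7, -0.3, -1.5]
finger_gap: 0.57
gripper_force: 42.1
```

```bash
python3 look.py "(.4957,.3124,.047)"
```

```text
t 20.22 tcp [0.4959 0.3126 0.0482] yang 4.76 F [-0.72 -0.29 -1.53] tau [-46.25 -10.04] gap 0.5703392311851725 gf 42.062140703201294 tilt [0.0003 0.0001] q [0.37 0.75 1.67 0.   0.73 0.29]
(.4957,.3124,.047) shift shares [-0.01 -0.01  0.06]
```

Call:
send_rows(
  commands="30 0 0 0.05 0;30 0 0 0.02 0;30 0 0 0 0;30 0 0 0 0;85 0 0 0 0;85 0 0 0 0;85 0 0 0 0;85 0 0 0 0;85 0 0 0 0;85 0 0 -0.5 0;85 0 0 -1 0;85 0 0 -1 0;85 0 0 -1 0;85 0 0 -1 0;85 0 0 -1 0;85 0 0 -0.5 0;85 0 0 0 0;85 0 0 0 0",
)

```text
t: 21.72
tcp_pos: [0.4959, 0.3126, 0.1671]
tool_rot: [0.677, 0.736, 0.0, 0.0]
force: [0.2, -0.3, -1.1]
finger_gap: 0.999
gripper_force: 0.0
```

```bash
python3 look.py "(.5463,.0120,.041)"
```

```text
t 21.72 tcp [0.4959 0.3126 0.1671] yang 4.76 F [ 0.2  -0.25 -1.06] tau [-43.86 -15.12] gap 0.9986791378954549 gf 0.0 tilt [0.0008 0.0003] q [0.37 0.57 1.6  0.   0.97 0.29]
(.5463,.0120,.041) shift shares [-15.19   1.26   6.3 ]
```

Call:
send_rows(
  commands="85 -1 0.084 0 0;85 -1 0.084 0 0;85 -1 0.084 0 0;85 -1 0.084 0 0;85 -1 0.084 0 0;85 -1 0.084 0 0;85 -1 0.084 0 0;85 -1 0.084 0 0;85 -1 0.084 0 0;85 -1 0.084 0 0;85 -1 0.084 0 0;85 -1 0.084 0 0;85 -1 0.084 0 0;85 -1 0.084 0 0;85 -1 0.084 0 0;85 -0.19 0 0 0;85 0 0 0 0;85 0 0 0 0",
)

```text
t: 23.22
tcp_pos: [0.5452, 0.0125, 0.1657]
tool_rot: [0.677, 0.736, -0.001, -0.001]
force: [0.4, 1.1, -0.4]
finger_gap: 0.996
gripper_force: 0.0
```

```bash
python3 look.py "(.5463,.0120,.041)"; python3 - <<'E'
from h import *
import pickle
D={n:save(n,n+'5.png') for n in('top','side')};pickle.dump(D,open('d5.pkl','wb'))
a,b=[D[n]['pixels'][:,:,::-1] for n in('top','side')]
def crop(i,x,y,w,h,k):return cv2.resize(i[y:y+h,x:x+w],None,fx=k,fy=k,interpolation=cv2.INTER_CUBIC)
cv2.imwrite('pics/c6.png',np.hstack([crop(a,220,225,80,100,5),crop(b,285,250,80,100,5)]))
E
```

```text
t 23.22 tcp [0.5452 0.0125 0.1657] yang 4.72 F [ 0.4   1.15 -0.43] tau [-39.51 -13.68] gap 0.9962610984247414 gf 0.0 tilt [-0.0026  0.001 ] q [-0.18  0.52  1.7   0.    0.92 -0.27]
(.5463,.0120,.041) shift shares [-0.03  0.07  6.23]
```

View pics/c6.png

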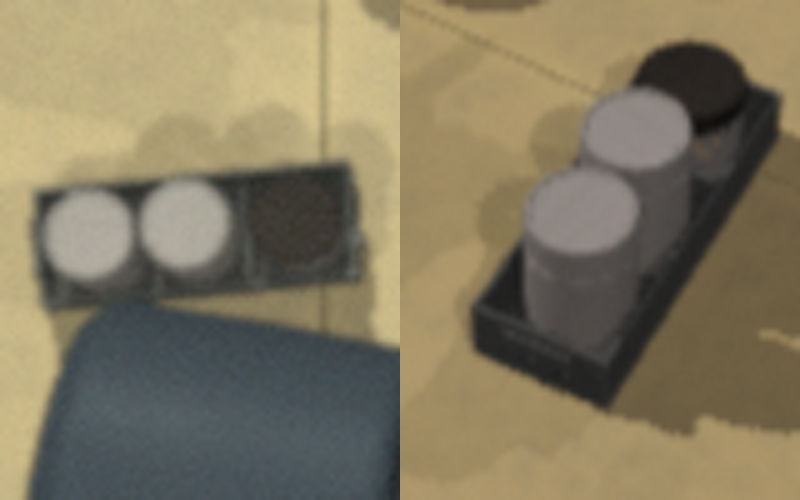

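Both tins stand upright in the bay, with lids at crop (88,233) and (185,224) and a small gap between them. Now the third tin.

Call:
send_rows(
  commands="85 -0.03 0.04 1 0;85 0 0 1 0;85 0 0 1 0;85 0 0 1 0;85 0 0 1 0;85 0 0 0.7 0;85 0 0 0.5 0;85 0 0 0 0;30 0 0 0 0;30 0 0 0 0;30 0 0 0 0;30 0 0 0 0;30 0 0 0 0;30 0 0 0 0;30 0 0 0 0;30 0 0 0 0",
  grip_force=60,
)

```text
t: 24.65
tcp_pos: [0.5476, 0.0115, 0.044]
tool_rot: [0.677, 0.736, 0.001, 0.001]
force: [-1.7, 0.5, 5.9]
finger_gap: 0.566
gripper_force: 62.0
```

Call:
send_rows(
  commands="30 0 0 -0.5 0;30 0 0 -1 0;30 0 0 -1 0;30 0 0 -1 0;30 0 0 -1 0;30 0 0 -1 0;30 0 0 -1 0;30 0 0 -1 0;30 0 0 -1 0;30 0 0 -1 0;30 0 0 -0.5 0;30 0 0 0 0;30 0 0 0 0;30 0 0 0 0;30 0 0 0 0",
)

```text
t: 25.9
tcp_pos: [0.5458, 0.0116, 0.2411]
tool_rot: [0.677, 0.736, -0.001, -0.002]
force: [-1.1, 0.5, -4.5]
finger_gap: 0.569
gripper_force: 63.0
```

```bash
python3 look.py; python3 - <<'E'
from h import *
f=[]
for i in range(5):
    s=save('side',f'f{i}.png');f.append(readout.sense()['force'][2])
print(np.round(f,2),np.mean(f))
E
```

```text
t 25.9 tcp [0.5458 0.0116 0.2411] yang 4.76 F [-1.05  0.5  -4.5 ] tau [-40.74 -17.99] gap 0.5690174532738492 gf 63.00918102264404 tilt [-0.0036  0.0007] q [-0.18  0.42  1.63 -0.    1.1  -0.27]
[-4.57 -5.61 -4.21 -3.87 -4.38] -4.528738672270989
```

View pics/f4.png

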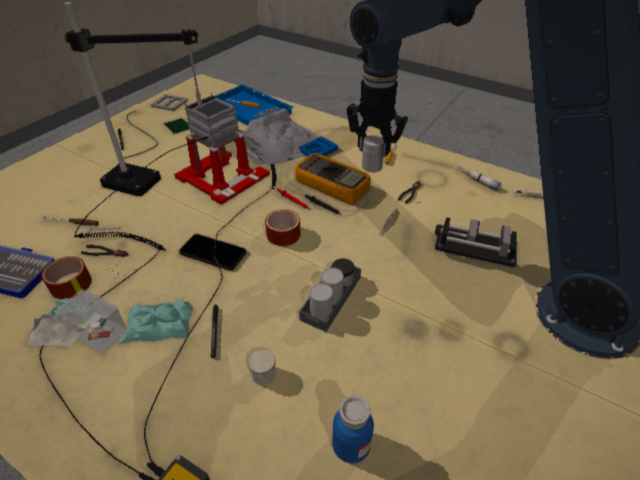

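The third tin pulls about 4.5 N (0.46 kg), so it is the heavy one. It hangs upright at (373,153) in the side view, underside about 0.2 m up, and the two light tins sit in the box at (325,295).

```bash
python3 -c "
from station import sign_off
print(sign_off())"
```

```text
the job is handed in; nothing more can be done
None
```

The job is handed in: the two lighter tins (about 1.7 N and 2 N) stand released on the bay floor, and the heaviest (about 4.5 N, roughly 0.46 kg) is held upright and still with its underside about 20 cm above the bench; the hand-in gave no verdict.

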